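# Rock a tight relay out of its socket

## Robot

A 6-joint arm with a two-finger parallel gripper is mounted at the origin on a cart in front of the work surface, level with it; the furniture and walls round the work are solid. World frame = base frame: x ahead of the robot, y to its left, z up, the work surface at z = 0. Lengths are in m, angles in degrees, forces in N, time in s.
With the tool pointing down it reaches from about 0.35 to 0.875 m from the base axis. Payload 4.2 kg.
Tool frame: the origin (TCP) lies between the finger pads, 19 mm behind the fingertips; this is the grasp point; z points along the fingers, y is the line along which they close (so a half turn about z gives the same grasp; the last joint's range is limited). The gripper opens to 87 mm and grips with 3 to 60 N. Pads are 19 mm wide; open, the fingers measure 117 mm over their backs; the gripper's body (75 mm by 190 mm) begins 51 mm behind the grasp point.
Start: joints at [-61.73, 22.042, 0.453, 0, -68.411, -14.817], TCP at [0.145, -0.608, 0.241] pointing down, gripper open.
Joint ranges: [-179.83, 179.83], [-69.29, 118.12], [-61.27, 80.66], [-181.25, 117.63], [-171.15, -9.14], [-177.46, 177.46]. Speed limits (degrees/s): [159.86, 159.86, 180, 180, 180, 180].

## Interface

Orientations are given as [roll, pitch, yaw] about the fixed x, y, z axes, in that order (R = Rz(yaw) Ry(pitch) Rx(roll)).
In Python, from workcell import env gives the robot as it stands. The module is installed in compiled form; this text tells all that it offers. Calls block until the motion is done:
- env.goto(position, orientation): joint-space move of the TCP to a pose.
- env.move_straight(position, rotation=None, rate=0.15, force_limit=None): straight line of the TCP; rotation=None keeps the orientation; rate is the mean speed in m/s. With force_limit (N) it stops when the force on the tool has changed by that much, and returns True; else False.
- env.set_joints(angles): joint-space move.
- env.gripper_to(opening, grasp_force=None): opening from 0.0 (shut) to 1.0 (fully open); grasp_force is the grip in N (None keeps the last); returns when the fingers have stopped.
- env.dwell(seconds).
- env.inverse_kinematics(position, orientation): joint angles nearest the present ones, or None.
- env.read_state(): the state.
- env.grab_frame(name): name is "scene" or "side" or "wrist"; returns a dict with "image" (420x560x3 uint8, blue, green, red), "fx", "fy", "cx", "cy" (pixels), "position" and "orientation" of the camera in the world. Camera axes: x right, y up, looking along -z (the intrinsics and any distortion apply to the point x, -y, -z); pixel columns grow to the right and rows downward; lengths in m; the calibration is good to about 2 mm. The wrist camera is an equidistant fisheye: a pixel r from the principal point sees the ray r / f radians off the axis. A picture is of the moment at which its call begins. There is no depth.
A pose or a line that the arm cannot do raises env.Unreachable and nothing moves.
- env.close_job(): hands the job in; it is judged then, once.
Trained networks look in a picture, given as the dict that the camera call returned (one of the last four; its "shot" number tells which), for a name from the list of things; names that differ only in an ending like _2 or _b are one class to them, and where a whole thing is asked for, a point or a joint stands for the part that bears it (a point fixed in the world has none). Each returns a list of dicts, best first, with "score" (0 to 1); they miss things now and then, are a little off and sometimes report something else, mostly with a low value. They report only what shows in the picture. A call takes as long as a camera call. They do not tell look-alikes from the thing itself.
- env.search_frame(picture, thing): "xyz" ([x, y, z] in m, in world coordinates, good to about 4 mm: the middle of the surface that is visible of it).
- env.trace(picture, thing): "mask" (420x560 bool, what is visible of it).
The state is a dict: "clock": time; "joint_positions": joint angles; "qvel": joint speeds; "joint_torque": joint torques, N m; "position": TCP position; "tool_rot": TCP orientation; "force": force on the tool from outside, world axes, zero at the start; "wrist_torque": the same for the moment, N m; "opening": opening from 0.0 (shut) to 1.0 (fully open); "finger_force": force on a finger pad.
Only numpy, scipy, OpenCV 4.12 (cv2) and the standard library are available. Lean on these libraries where they do the work, as an engineer would, in place of code of your own. Each camera call takes 0.05 s, during which the arm holds its last target. There are 200 camera calls.

## Task

The tall rectangular relay on the little control plate has failed. Its pins sit tight, so grip it and rock it out gently while they are still in the socket: tip its top first towards the end of the socket with the upright metal tab, then back past upright to the other side, until it comes free. Then stand it upright on its pins in the shallow tray and let go.

Things in the scene. Friction and masses are not known exactly. Their poses are not given: they have to be found in the camera images.
- relay: tall relay: grey rectangular case 30 (x) x 40 mm (y) on two rows of brass pins along x at y = +-13 mm. Origin: centre between the pin tips, z up; pins to 16 mm, foot 28 x 34 mm to 19 mm, case 19 to 81 mm. 0.12 kg. Stands in one of three alike sockets in a row, 95 mm apart; the others hold a box module 65 mm and a round one 78 mm high (from socket underside; this relay: 93 mm)
- relay_top (a point): centre of the relay's top face, 81 mm above its origin on its z axis. Take the relay across its 40 mm width (along y), the TCP 15 to 25 mm below this point, so that the fingers tip with it
- socket: fixed black socket under the relay, 46 (x) x 80 (y) x 28 mm, on a plate 110 x 300 mm. Origin: centre of its underside, 12 mm above the worktop. y runs along the row of sockets towards the upright steel tab (22 mm wide, 40 mm high, at y = +35 mm). Seated, the relay's foot rests on the socket's top, axes parallel to the socket's, relay origin 12 mm above the socket's
- socket_mouth (a point): centre of the socket's top, 28 mm above its origin. Friction holds each pin row (8 to 12 N) until it has risen 8 mm; pins are out at 16 mm. About 3 mm of play along y: the relay tips about its foot's edge, y = +-17 mm at this height. Tip 10 to 13 degrees each way (top 6 mm or more to the side counts), its middle rising no more than 8 mm until both are done
- tray: shallow fixed tray, 102 (x) x 150 mm (y), walls 26 mm high and 2 mm thick, floor 2 mm above the worktop; a 30 mm wide upstand, 55 mm high, on its +x wall at y = +15 to +45 mm. Origin: centre of its underside. Between the sockets and the tray, a little farther from the robot, stands a white dryer 125 mm high: carry the pins well above it (0.18 m over the worktop)
Mind the look-alikes: they are no part of the job. What is shaped like the relay but blue or purple is not meant.

How it is judged (in metres and radians):
On the way, in this order (a step that is already met when the one before it is completed fails the run):
1. relay tipped towards the tab end (top at least 6 mm over) with its pins still in the socket (y of relay_top in the frame of socket above 0.006 m and z of relay in the frame of socket below 0.024 m), for 0.1 s.
2. relay tipped to the other side (top at least 6 mm over) with its pins still in the socket (y of relay_top in the frame of socket below -0.006 m and z of relay in the frame of socket below 0.026 m and horizontal distance between relay and socket below 0.015 m), for 0.1 s.
At the end, for the whole second after the job is handed in: The relay stands on its pins on the tray's floor, inside its walls, upright within 10 degrees, released and at rest (x of relay in the frame of tray between -0.045 and 0.043 m and y of relay in the frame of tray between -0.068 and 0.068 m and z of relay in the frame of tray below 0.008 m and angle between relay's own z axis and vertical below 0.17 rad and linear speed of relay below 0.02 m/s); the robot touches nothing.
It fails at once if relay pressed on or pulled at its socket with more than 150 N, its contact springs included (contact force between relay and socket above 150 N).
It fails at once if relay dropped or thrown (faster than 0.8 m/s) (linear speed of relay above 0.8 m/s).
It also fails if it takes over 40 s, if anything falls off the work surface, if the arm or the gripper's body presses on something with over 40 N, if the wrist force passes 120 N, or if a joint passes its speed limit or range.

## Working session

There is one attempt and no reset: what is moved stays moved. The work goes in short steps, each a Python script; the robot and the scene stay as the last script left them, time stands still between calls to the robot, and variables do not carry over. Pictures are saved under pics/ and viewed, at most 10 in all, crops included, and the job is handed in when it is done.

```bash
mkdir -p pics; python3 - <<'E'
from workcell import env
import cv2,numpy as np
ims=[]
for n in ["scene","side"]:
    f=env.grab_frame(n); ims.append(f["image"])
    print(n,f["fx"],f["fy"],f["cx"],f["cy"],f["position"],f["orientation"],[k for k in f])
    for t in ["relay","relay_top","socket","socket_mouth","tray"]:
        try: print(t,[(np.round(d["xyz"],3).tolist(),round(d["score"],2)) for d in env.search_frame(f,t)])
        except Exception as e: print(t,repr(e))
    cv2.imwrite(f"pics/{n}.png",f["image"])
s=env.read_state();print(s["clock"],s["tool_rot"])
E
```

```text
scene 452.0283729936903 452.0283729936903 289.4688905511099 214.9883785128065 [1.33952709 0.36349697 0.51906725] [ 64.98618923   0.57581911 103.84556389] ['image', 'fx', 'fy', 'cx', 'cy', 'position', 'orientation', 'shot']
relay [([0.301, 0.29, 0.054], 0.84), ([0.525, 0.208, 0.077], 0.81), ([0.551, 0.422, 0.055], 0.73)]
relay_top [([0.519, 0.209, 0.082], 0.95), ([0.548, 0.429, 0.058], 0.65), ([0.299, 0.294, 0.052], 0.62)]
socket []
socket_mouth [([0.52, 0.227, 0.037], 0.85)]
tray [([0.621, -0.117, 0.013], 0.74)]
side 379.93634284625057 379.93634284625057 280.47405588361033 208.0530221403643 [0.3527372  0.82898473 0.54884427] [  56.15292288    1.32736246 -170.44821422] ['image', 'fx', 'fy', 'cx', 'cy', 'position', 'orientation', 'shot']
relay [([0.528, 0.435, 0.064], 0.89), ([0.286, 0.302, 0.054], 0.79), ([0.511, 0.224, 0.084], 0.64)]
relay_top [([0.289, 0.301, 0.056], 0.96), ([0.527, 0.437, 0.062], 0.93), ([0.501, 0.224, 0.086], 0.9)]
socket [([0.514, 0.236, 0.04], 0.6)]
socket_mouth [([0.514, 0.231, 0.038], 0.82)]
tray [([0.633, -0.129, 0.004], 0.59)]
0.6 [-1.79999670e+02  3.15752154e-03 -1.66548681e+02]
```

View pics/scene.png

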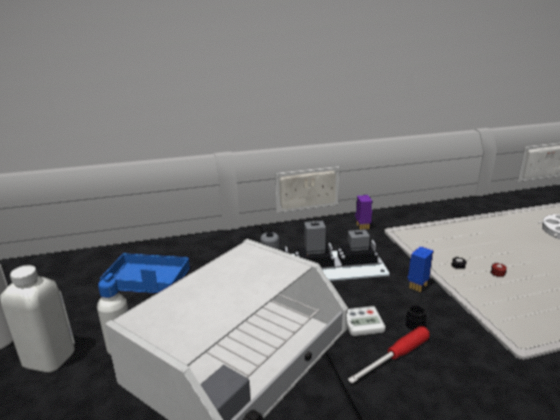

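View pics/side.png

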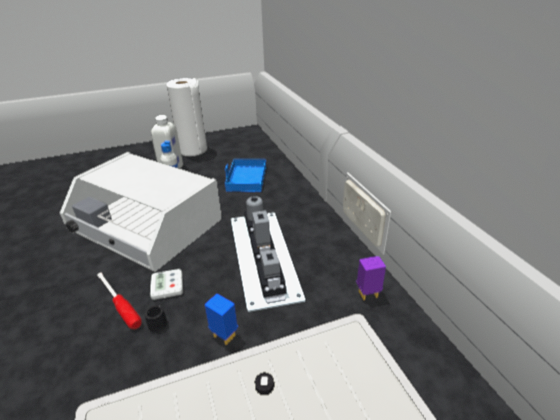

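The relay is the grey middle module, at scene (315,237) and side (260,228). The box is at scene (358,240), the round one at (269,240). Blue (420,268) and purple (364,212) in the scene view are look-alikes. The tray is at scene (147,272) and side (245,175). I'll compute ground points and confirm with a crop and the wrist view.

```bash
cat > h.py <<'E'
from workcell import env
import cv2,numpy as np
from scipy.spatial.transform import Rotation as Ro
def ray(f,u,v,fish=False):
    a=np.array([(u-f["cx"])/f["fx"],(v-f["cy"])/f["fy"]])
    if fish:
        r=np.hypot(*a)+1e-12; d=np.array([a[0]/r*np.sin(r),-a[1]/r*np.sin(r),-np.cos(r)])
    else: d=np.array([a[0],-a[1],-1])
    return Ro.from_euler("xyz",f["orientation"],degrees=True).apply(d)
def atz(f,u,v,z,fish=False):
    d=ray(f,u,v,fish);p=np.array(f["position"]);return p+d*(z-p[2])/d[2]
def proj(f,P,fish=False):
    c=Ro.from_euler("xyz",f["orientation"],degrees=True).inv().apply(np.array(P)-f["position"])
    x,y,z=c[...,0],-c[...,1],-c[...,2]
    if fish:
        q=np.hypot(x,y)+1e-12;k=np.arctan2(q,z)/q
    else:k=1/z
    return np.stack([f["cx"]+f["fx"]*x*k,f["cy"]+f["fy"]*y*k],-1)
def crop(f,u0,v0,u1,v1,name,s):
    cv2.imwrite("pics/"+name,cv2.resize(f["image"][v0:v1,u0:u1],None,fx=s,fy=s,interpolation=cv2.INTER_CUBIC))
E
python3 - <<'E'
from h import *
f=env.grab_frame("side")
print("towel,bottle,wallbase",[np.round(atz(f,*p,0),2) for p in [(190,153),(165,165),(400,300),(300,130)]])
s=env.read_state();p=s["position"]
env.move_straight([p[0],p[1],0.40],rate=.3)
env.goto([0.50,0.15,0.33],[180,0,0])
f=env.grab_frame("wrist"); cv2.imwrite("pics/w1.png",f["image"])
print(f["position"],f["orientation"],f["fx"],f["cx"],f["cy"])
for t in ["relay","relay_top","socket","socket_mouth","tray"]:
    print(t,[(np.round(d["xyz"],3).tolist(),round(d["score"],2)) for d in env.search_frame(f,t)])
s=env.read_state();print(s["clock"],s["position"],s["tool_rot"],s["joint_positions"])
E
```

```text
towel,bottle,wallbase [array([ 0.86, -0.26,  0.  ]), array([ 0.9 , -0.17,  0.  ]), array([0.23, 0.3 , 0.  ]), array([ 0.52, -0.5 ,  0.  ])]
[0.56596081 0.14921595 0.47260527] [-1.40768494e+01 -4.55784192e-02 -9.00187584e+01] 325.19226210127806 276.66400938914467 204.72571740239968
relay [([0.304, 0.285, 0.046], 0.58), ([0.536, 0.416, 0.072], 0.55)]
relay_top [([0.532, 0.413, 0.072], 0.94), ([0.513, 0.203, 0.105], 0.9), ([0.301, 0.285, 0.053], 0.61)]
socket [([0.523, 0.186, 0.038], 0.79)]
socket_mouth [([0.521, 0.191, 0.038], 0.74)]
tray [([0.629, -0.122, 0.004], 0.96)]
4.575 [0.50009394 0.14975871 0.33000478] [-1.79998512e+02 -1.94183675e-03 -2.85949513e-02] [ 3.44957477e+01  8.90221017e+00 -4.94180013e+00 -1.29115478e-04
 -7.61535465e+01  5.54756883e+01]
```

View pics/w1.png

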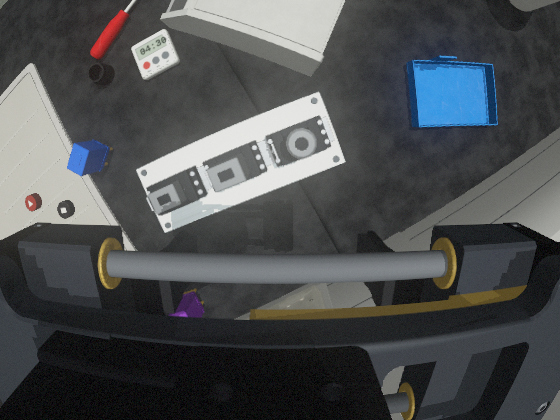

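The wrist view shows the plate at (240,160), the box module at (165,195), the grey relay in the middle at (228,172), the round module at (302,142) and the tray at (450,93). I'll enlarge the plate to find the tabs.

```bash
python3 - <<'E'
import cv2
i=cv2.imread("pics/w1.png")[85:240,120:360]
cv2.imwrite("pics/w1c.png",cv2.resize(i,None,fx=3.3,fy=3.3,interpolation=cv2.INTER_CUBIC))
E
```

```text
(no output)
```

View pics/w1c.png

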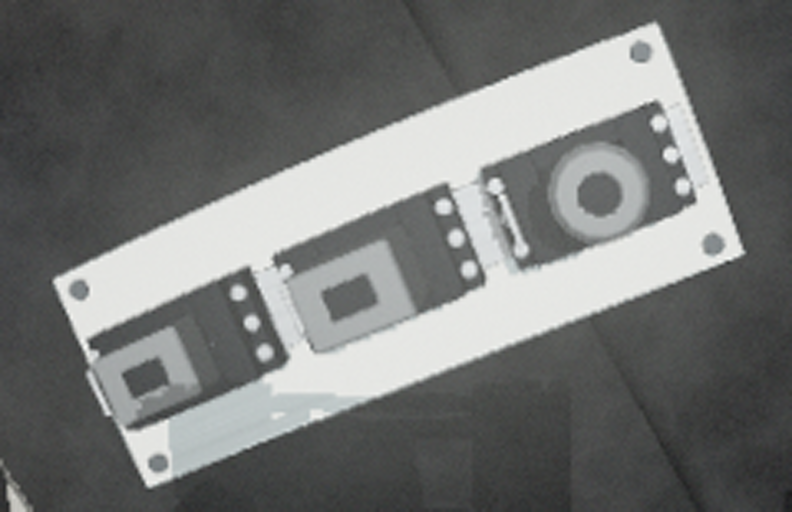

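The sockets are alike, each with three screws on its image-right end. The upright tab is on the image-left end, which is world +y; the strip at crop (505,220) is the round module's tab. The relay meant is the grey square-topped middle one at crop (350,295), since it is tallest and grey, not blue or purple. Next I'll compute the pose and take one closer look.

```bash
python3 - <<'E'
from h import *
f=env.grab_frame("wrist")
c=[np.array(p)/3.3+[120,85] for p in [(655,22),(745,253),(150,488),(55,280)]]
P=np.array([atz(f,*p,0.012,True) for p in c]);print(P.round(4))
cen=P.mean(0)[:2]; d=(P[3]+P[2]-P[0]-P[1])[:2]
yaw=np.degrees(np.arctan2(-d[0],d[1]));print("plate",cen,np.hypot(*d)/2,yaw)
T=np.array([atz(f,u,v,0.010,True) for u,v in [(413,65),(493,65),(497,125),(413,128)]]);print(T.round(3),T.mean(0))
env.goto([cen[0]-0.066,cen[1]-0.02,0.27],[180,0,yaw])
f=env.grab_frame("wrist")
print(f["position"],f["orientation"])
for t in ["relay_top","relay","socket","socket_mouth"]:
    print(t,[(np.round(d["xyz"],4).tolist(),round(d["score"],2)) for d in env.search_frame(f,t)])
R=Ro.from_euler("z",yaw,degrees=True); o=np.array([*cen,0.012])
im=f["image"].copy()
def poly(L,col):
    q=proj(f,o+R.apply(np.array(L)),True).round().astype(int); cv2.polylines(im,[q],True,col,1)
poly([[a*.015,b*.02,.093] for a,b in [(1,1),(1,-1),(-1,-1),(-1,1)]],(0,0,255))
poly([[a*.023,b*.04,.028] for a,b in [(1,1),(1,-1),(-1,-1),(-1,1)]],(0,255,0))
poly([[.011,.035,.04],[-.011,.035,.04]],(255,0,255))
q=proj(f,o+[0,0,.06],True).astype(int);print(q)
u,v=q; u0=max(u-90,0);v0=max(v-70,0)
a=f["image"][v0:v0+140,u0:u0+180];b=im[v0:v0+140,u0:u0+180]
cv2.imwrite("pics/w2.png",cv2.resize(np.vstack([a,b]),None,fx=2.1*1,fy=2.1,interpolation=cv2.INTER_CUBIC));print(u0,v0)
cv2.imwrite("pics/w2full.png",f["image"])
g=env.grab_frame("scene")
gi=cv2.resize(g["image"][200:290,250:400],None,fx=2.52,fy=2.52,interpolation=cv2.INTER_CUBIC)
import pickle;pickle.dump((f,cen,yaw),open("w2.pkl","wb"))
A=cv2.imread("pics/w2.png");H=np.zeros((A.shape[0],gi.shape[1],3),np.uint8);H[:gi.shape[0]]=gi
cv2.imwrite("pics/w2.png",np.hstack([A,H]));print(A.shape,gi.shape)
print(env.read_state()["clock"])
E
```

```text
[[0.6138 0.0906 0.012 ]
 [0.5144 0.0495 0.012 ]
 [0.4051 0.3225 0.012 ]
 [0.5049 0.362  0.012 ]]
plate [0.50955028 0.20613265] 0.293249496214004 21.84252888453969
[[ 0.664 -0.054  0.01 ]
 [ 0.688 -0.208  0.01 ]
 [ 0.587 -0.217  0.01 ]
 [ 0.568 -0.055  0.01 ]] [ 0.6266699  -0.13338129  0.01      ]
[0.50429244 0.21094524 0.41263773] [-14.08943302  -0.078167   -68.05654954]
relay_top [([0.5135, 0.2061, 0.1054], 0.81), ([0.5297, 0.4133, 0.0752], 0.56)]
relay [([0.5081, 0.2079, 0.1093], 0.59), ([0.5313, 0.4186, 0.0777], 0.59), ([0.306, 0.3028, 0.0308], 0.41)]
socket [([0.5068, 0.2104, 0.0393], 0.84)]
socket_mouth [([0.5103, 0.2184, 0.041], 0.93)]
[282 121]
192 51
(588, 378, 3) (227, 378, 3)
5.375
```

View pics/w2.png

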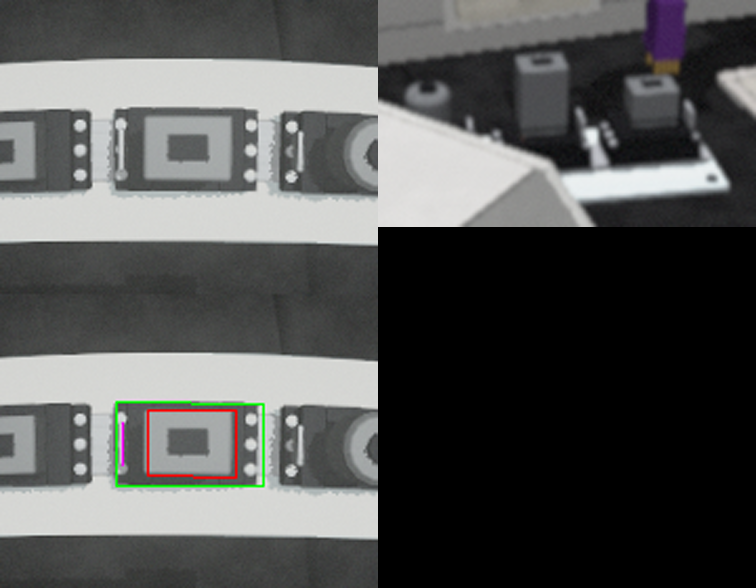

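The overlay fits to about 1–1.5 mm. The tab, the white strip at (121,148), is at socket +y as assumed, and the relay top is at (189,148). I'll grip it and make the first tip.

```bash
cat >> h.py <<'E'
import pickle
_,cen,yaw=pickle.load(open("w2.pkl","rb"))
Rz=Ro.from_euler("z",yaw,degrees=True)
O=np.array([*cen,0.012])+Rz.apply([0.0006,0.0015,0])
def tip(th,up=0,rate=.03,z=0.075):
    "tilt th deg about socket x over the foot edge on that side (th<0: to the tab)"
    P=np.array([0,-.017*np.sign(th),.028])
    p=P+Ro.from_euler("x",th,degrees=True).apply(np.array([0,0,z])-P)+[0,0,up]
    r=env.move_straight(O+Rz.apply(p),[180+th,0,yaw],rate=rate)
    st()
def st():
    s=env.read_state();print(round(s["clock"],2),np.round(s["position"],4),np.round(s["tool_rot"],1),"F",np.round(s["force"],1),"op",round(s["opening"]*87,1),"ff",np.round(s["finger_force"],1))
E
python3 - <<'E'
from h import *
env.gripper_to(0.78)
env.goto(O+[0,0,.16],[180,0,yaw])
tip(0,.0,rate=.1)
env.gripper_to(0,40); st()
tip(-6);tip(-11.5);env.dwell(.25);st()
f=env.grab_frame("side");crop(f,200,170,320,310,"tip1.png",4)
E
```

```text
7.59 [0.51   0.2081 0.0878] [-1.80e+02 -1.00e-01  2.19e+01] F [-0.3  0.1 -0.3] op 67.7 ff 0.0
8.2 [0.5095 0.2079 0.0872] [-180.    -0.    21.8] F [-0.4  0.8  2. ] op 39.6 ff 40.0
8.53 [0.5074 0.2133 0.0881] [174.   -0.   21.9] F [-0.5  3.2 -3. ] op 39.8 ff 40.0
8.83 [0.5056 0.2179 0.0885] [168.6  -0.   21.9] F [-1.6  5.8 -6.5] op 39.7 ff 40.0
9.08 [0.5057 0.2177 0.0885] [ 1.687e+02 -1.000e-01  2.180e+01] F [-4.6  7.1 -6. ] op 39.8 ff 40.0
```

View pics/tip1.png

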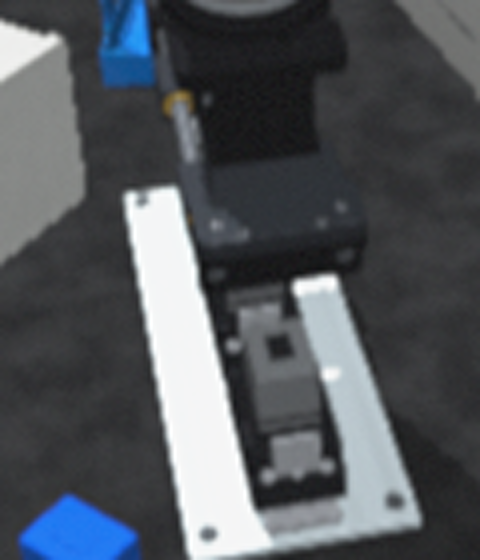

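The gripper holds the relay tipped towards the tab end with small forces. The front module at crop (280,370) is the untouched box. Next: the second tip, then the pull.

```bash
python3 - <<'E'
from h import *
tip(-5);tip(0);tip(6);tip(11.5);env.dwell(.25);st()
tip(5,.006);tip(0,.012);tip(0,.03,.06);st()
f=env.grab_frame("side");crop(f,180,120,330,270,"out.png",4)
E
```

```text
9.47 [0.5082 0.2117 0.0886] [ 1.751e+02 -1.000e-01  2.170e+01] F [-4.3  5.1 -0.1] op 39.8 ff 40.0
9.77 [0.51   0.2074 0.0878] [180.   -0.   21.7] F [-3.3  3.2  3.1] op 39.8 ff 40.0
10.09 [0.5118 0.2027 0.0883] [-174.1    0.    21.7] F [ 0.2  2.8 -2.8] op 39.8 ff 40.0
10.4 [0.5133 0.1984 0.0888] [-168.7    0.    21.8] F [ 1.6  2.5 -6.8] op 39.8 ff 40.0
10.65 [0.5132 0.1985 0.0889] [-168.6    0.    21.9] F [ 4.3 -0.3 -9.6] op 39.4 ff 40.0
11.05 [0.5105 0.2038 0.0933] [-1.751e+02  1.000e-01  2.190e+01] F [  4.6   0.5 -10.6] op 39.7 ff 40.0
11.41 [0.5087 0.2078 0.0995] [-1.80e+02  1.00e-01  2.19e+01] F [ 0.2 -0.3 -0.6] op 39.7 ff 40.0
11.86 [0.5098 0.2076 0.1177] [-1.80e+02 -1.00e-01  2.18e+01] F [-0.  -0.1 -1. ] op 39.9 ff 40.0
11.86 [0.5098 0.2076 0.1177] [-1.80e+02 -1.00e-01  2.18e+01] F [-0.  -0.1 -1. ] op 39.9 ff 40.0
```

View pics/out.png

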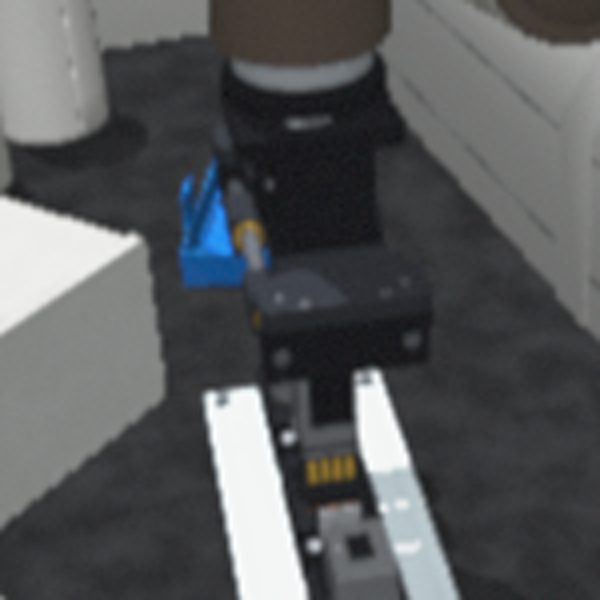

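It's free and upright, with the brass pins visible at (330,470) above the socket. Now I'll carry it over, place it and release.

```bash
python3 - <<'E'
from h import *
T=np.array([.627,-.127,0])
env.move_straight(O+[0,0,.25],rate=.15)
env.move_straight(T+[0,0,.262],[180,0,9],rate=.2)
env.move_straight(T+[0,0,.085],rate=.12); st()
print(env.move_straight(T+[0,0,.060],rate=.025,force_limit=5)); st()
env.gripper_to(.75); env.dwell(.2)
env.move_straight(T+[0,0,.25],rate=.15); st()
env.move_straight(T+[-.1,0,.25],rate=.2)
f=env.grab_frame("wrist");cv2.imwrite("pics/end.png",f["image"])
for t in ["relay","relay_top","tray"]:
    print(t,[(np.round(d["xyz"],3).tolist(),round(d["score"],2)) for d in env.search_frame(f,t)])
E
```

```text
16.57 [ 0.6276 -0.127   0.0859] [ 1.8e+02 -1.0e-01  9.0e+00] F [ 0.9 -0.3 -1. ] op 39.4 ff 40.0
True
17.33 [ 0.6268 -0.127   0.0652] [1.8e+02 1.0e-01 9.0e+00] F [-0.6  0.4  4.4] op 39.7 ff 40.0
19.68 [ 0.6265 -0.1269  0.2488] [-179.9    0.3    9. ] F [-0.5  0.8 -0.5] op 65.4 ff 0.0
relay [([0.624, -0.125, 0.085], 0.96)]
relay_top [([0.628, -0.127, 0.086], 0.9)]
tray [([0.63, -0.12, 0.002], 0.81), ([0.623, -0.129, 0.084], 0.18)]
```

View pics/end.png

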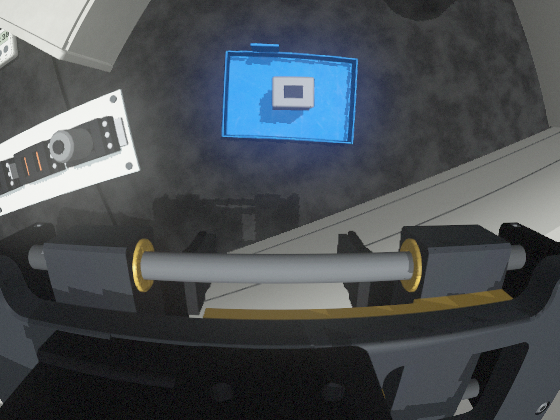

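The relay stands upright at (293,92), in the middle of the tray, and its socket at (35,160) is empty.

```bash
python3 -c "
from workcell import env
print(env.close_job())"
```

```text
the job is handed in; nothing more can be done
None
```

I rocked the relay out of its socket, first towards the tab and then the other way, stood it upright on its pins in the middle of the tray, let go and handed in the job; the hand-in did not report a verdict.

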